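Index the press turret and hang the test light on its balancer

ROBOT

A 6-joint arm with a two-finger parallel gripper is mounted at the origin on the work surface. World frame = base frame: x ahead of the robot, y to its left, z up, the work surface at z = 0. Lengths are in m, angles in rad, forces in N, time in s.
With the tool pointing down it reaches from about 0.275 to 1 m from the base axis. Payload 8.4 kg.
Tool frame: the origin (TCP) lies between the finger pads; the fingertips stand manip.tip_extent ahead of it and the grasp point (between the pads) lies 3 mm ahead of it (manip.tip_extent is the distance from the TCP to the fingertips, in m); z points along the fingers, y is the direction in which the jaws open and shut (so a half turn about z gives the same grasp; the last joint's range is limited). The gripper opens to 85 mm and grips with 20 to 120 N. Pads are 22 mm wide; open, the fingers measure 114 mm over their backs; the gripper's body (76 mm by 85 mm) begins 54 mm behind the grasp point. The pads swing forward as they close: fully open they stand 13 mm farther back than shut.
Start: joints at [-1.336, 0.353, 1.633, -0, 1.155, -0.002], TCP at [0.147, -0.608, 0.253] pointing down, gripper open.
Joint ranges: [-2.63, 2.63], [-0.92, 2.1], [0.06, 2.66], [-1.3, 4.44], [0, 2.69], [-3.02, 3.02]. Speed limits (rad/s): [2.22, 2.22, 2.79, 3.14, 3.14, 3.14].

INTERFACE

Orientations are given as a 3x3 rotation matrix whose columns are the frame's x, y, z axes.
In Python, from bench import status, vision, manip gives the robot as it stands.
- The arm moves only by the shell command python3 -m crank 'ROWS' [FORCE]. ROWS is JSON, a list that holds one entry, the list of rows, each a list of 7 numbers: the closure in counts, from 0 (fully open) to 255 (shut), then the shift along the tool's x, y, z in mm, then the turn, a rotation vector about the tool's x, y, z in rad. In form: [[[hand, x, y, z, rx, ry, rz], ...]]. A call has 1 to 12 rows; each row shifts and turns the commanded pose from where the row before left it, along the tool's axes as they then stand; what a row does not reach is not made up. A row lasts 1/8 s, in which the tool goes at most 62.5 mm and 10.7 degrees, less where a joint would pass 70% of its speed; a pose out of reach is approached as far as the arm can. A call with a gripper value outside its range is refused whole. The fingers move at their own pace and stop on an object; FORCE is the grip in N (left out, the last holds). Time passes only in rows, so rows that do not move let the fingers close. It gives the time, the measured TCP pose, the force and the opening at its end, in the units of the state.
- status.get_state(): the state, without advancing time (a new reading comes with each control period).
- vision.read_camera(name): name is "scene" or "top"; returns a dict with "frame" (384x512x3 uint8, blue, green, red), "z_map" (384x512 float32, m along the optical axis (not along the pixel's ray), 0 where there is no reading), "camera_matrix" (3x3 intrinsics, pixels), "position" and "rotation" of the camera in the world. Camera axes: x right, y up, looking along -z (the intrinsics and any distortion apply to the point x, -y, -z); pixel columns grow to the right and rows downward; lengths in m; the calibration is good to about 2 mm. A picture is of the moment at which its call begins.
- manip.job_done(): hands the job in, once; it reports no verdict.
The state is a dict: "clock": time; "q": joint angles; "joint_vel": joint speeds; "joint_torque": joint torques, N m; "eef_pos": TCP position; "tool_rot": TCP orientation; "force": force on the tool from outside, world axes, zero at the start; "wrist_torque": the same for the moment, N m; "gripper_width": finger opening in m.
Only numpy, scipy, OpenCV 4.12 (cv2) and the standard library are available. Lean on these libraries where they do the work, as an engineer would, in place of code of your own. Each camera call takes 0.05 s, during which the arm holds its last target.

TASK

Set the hand press up for the relay housing: turn the five-nest turret by its upright pegs, click by click, until the grey relay housing rests in its detent under the ram, and take your hand off it. Then hang the red test light by its bail on the hook of the blue spring-balanced arm: ease it down so that the arm sinks and takes the whole weight before you let go, never letting it drop onto the arm. Leave the turret in its click and the loose parts on the bench where they are.

Things in the scene. Friction and masses are not known exactly. Their poses are not given: they have to be found in the camera images.
- press: Green iron hand press, fixed. Origin at bench level on the turret's vertical axis, z up. Column 0.21 to 0.30 m out on its -y side, ending 0.37 m up; head overhangs above 0.29 m to 50 mm short of the axis; spoked wheel on the +x side of the head above 0.24 m. Base slab 22 mm high. Turret: steel disc, 250 mm wide, top 62 mm above the bench; five 52 mm nests 80 mm from the axis.
- turret (a joint): Turret angle, rad, anticlockwise from above, endless. A sprung roller gives five detents 1.257 rad (72 degrees) apart, at multiples of 1.257; at 0 or 6.283 the housing is under the ram. It starts in one of the other four or, rarely, balanced on the hump between two. Turns either way; leaving a detent takes about 5 N at a peg; half-way (0.628) it tips over and (let go) falls into the next detent by itself.
- peg0 (a point): Centre of a black upright round peg on the turret to turn it by, 36 degrees anticlockwise from the housing, 105 mm from the axis; 16 mm diameter, from 62 to 108 mm above the bench (this point at 85 mm).
- peg1 (a point): Centre of a black upright round peg on the turret to turn it by, 108 degrees anticlockwise from the housing, 105 mm from the axis; 16 mm diameter, from 62 to 108 mm above the bench (this point at 85 mm).
- peg2 (a point): Centre of a black upright round peg on the turret to turn it by, 180 degrees anticlockwise from the housing, 105 mm from the axis; 16 mm diameter, from 62 to 108 mm above the bench (this point at 85 mm).
- peg3 (a point): Centre of a black upright round peg on the turret to turn it by, 252 degrees anticlockwise from the housing, 105 mm from the axis; 16 mm diameter, from 62 to 108 mm above the bench (this point at 85 mm).
- peg4 (a point): Centre of a black upright round peg on the turret to turn it by, 324 degrees anticlockwise from the housing, 105 mm from the axis; 16 mm diameter, from 62 to 108 mm above the bench (this point at 85 mm).
- housing (a point): Centre of the grey relay housing, 42 x 32 x 26 mm, clamped to the one brass nest of the turret, 80 mm from the turret axis and 81 mm above the bench; it turns with the turret.
- ram (a point): Centre of the ram's round lower face (32 mm diameter), on the press's -y side, 80 mm from the turret axis, 128 mm above the bench; does not move.
- boom (a joint): Angle of the balancer arm, rad: 0 is unloaded at its upper stop, growing as the hook end sinks (0.7 at the most). Spring 1.2 N m per rad with a little preload; the test light makes it sink about 0.1 to 0.45 rad.
- hook (a point): Bottom of the V of the upturned hook on the blue balancer arm (centre of the 8 mm bar), 240 mm above the bench unloaded. Unloaded its z is up and its -x points level outwards from post to tip. The tip is 22 mm further out and 26 mm higher (plus 4 mm bar radius); the arm runs back (+x) to a pivot 170 mm behind and 30 mm lower on an upright post (top 240 mm).
- light_center (a point): Red test light, 160 to 330 g (unknown), standing upright on its lens on the bench: half-way up its 180 mm height. Body 44 mm in diameter, 70 mm high; above it a steel wire bail, open 44 mm wide, then a black grip block on top. Its z is up; the bail's top bar runs along its y.
- light_bar (a point): Middle of the bail's straight top bar (6 mm thick, 38 mm long, along y), 133 mm above the light's foot. The clear opening below it is 60 mm high; this bar is to lie in the hook, the arm passing through the opening.
- light_grip (a point): Centre of the black grip block on top of the bail, 20 mm (x) by 24 mm (y), 46 mm tall; 25 mm above the bar, 158 mm above the light's foot.
- ferrule: Loose brass lamp ferrule, 40 mm wide, 34 mm high, origin under its centre; leave alone.
- bushing0: Loose aluminium rivet bushing, 28 mm wide, 22 mm high, origin under its centre; leave alone.
- bushing1: Loose aluminium rivet bushing, 28 mm wide, 22 mm high, origin under its centre; leave alone.
- bushing2: Loose aluminium rivet bushing, 28 mm wide, 22 mm high, origin under its centre; leave alone.
- driver: Loose screwdriver lying on the bench, leave alone.
- greasepot: Loose grease jar, 56 mm wide, 60 mm high, origin under its centre; leave alone.
- light: The red test light itself; origin under the centre of its lens foot, z up.
There are look-alikes about, which are no part of the job. Of the things that look like the light, the largest one is meant.

How it is judged:
On the way, in this order (a step that is already met when the one before it is completed fails the run):
1. the relay housing rests in its detent under the ram, hand off the turret (horizontal distance between housing and ram below 0.006 m and velocity of joint turret between -0.1 and 0.1 rad/s and contact force between the fingers and turret below 0.2 N), for 0.3 s.
2. the test light hangs on the hook, let go, the arm sunk and settled (distance between light_bar and hook below 0.018 m and value of joint boom above 0.06 rad and contact force between light and boom above 0.8 N and contact force between the fingers and light below 0.2 N and velocity of joint boom between -0.1 and 0.1 rad/s), for 0.3 s.
At the end, for the whole second after the job is handed in: Housing within 6 mm (seen from above) of the ram's centre and the turret at rest; the light hanging by its bail's top bar in the hook (bar centre within 18 mm of the hook point, tilted under 0.3 rad, slower than 0.08 m/s), the arm sunk by more than 0.06 rad and at rest, the light released (all of step 2 and horizontal distance between housing and ram below 0.006 m and velocity of joint turret between -0.1 and 0.1 rad/s and linear speed of light below 0.08 m/s and angle between light's own z axis and vertical below 0.3 rad); the robot touches nothing.
It fails at once if the arm drops faster than 0.7 rad/s (about 12 cm/s at the hook): the light was let go before the arm carried it (velocity of joint boom above 0.7 rad/s).
It fails at once if a loose bystander is moved by more than 30 mm (distance of any of ferrule, bushing0, bushing1, bushing2, driver, greasepot from where it was at the start of the episode above 0.03 m).
It also fails if it takes over 72 s, if anything falls off the work surface, if the arm or the gripper's body presses on something with over 40 N, if the wrist force passes 120 N, or if a joint passes its speed limit or range.

## Working session

There is one attempt and no reset: what is moved stays moved. The work goes in short steps, Python scripts to look and compute and a shell command to move; the robot and the scene stay as the last step left them, time stands still between calls to the robot, and variables do not carry over. Pictures are saved under pics/ and viewed, and the job is handed in when it is done.

```bash
ls; mkdir -p pics; python3 - <<'E'
from bench import status, vision, manip
import cv2, numpy as np
s=status.get_state()
for k,v in s.items(): print(k,np.round(v,3).tolist())
print(manip.tip_extent)
for n in("scene","top"):
    r=vision.read_camera(n); cv2.imwrite(f"pics/{n}0.png",r["frame"]); np.savez(f"{n}0.npz",**r)
    print(n,r["camera_matrix"].tolist(),r["position"],np.round(r["rotation"],4).tolist(),[k for k in r])
E
```

```text
pics
clock 0.0
q [-1.336, 0.354, 1.634, 0.0, 1.155, -0.002]
joint_vel [0.0, -0.0, -0.002, 0.001, -0.0, 0.001]
joint_torque [-0.002, -60.525, -34.207, -0.0, 0.009, 0.0]
eef_pos [0.147, -0.607, 0.253]
tool_rot [[0.972, 0.235, -0.0], [0.235, -0.972, 0.001], [0.0, -0.001, -1.0]]
force [0.697, 0.252, -0.428]
wrist_torque [0.006, -0.047, 0.007]
gripper_width 0.085
0.022
scene [[356.9783886133545, 0.0, 250.99037807574095], [0.0, 356.9783886133545, 191.39776452291585], [0.0, 0.0, 1.0]] [1.20026233 0.48084134 0.89393791] [[-0.5402, -0.5855, 0.6044], [0.8416, -0.3731, 0.3906], [-0.0032, 0.7197, 0.6943]] ['frame', 'z_map', 'camera_matrix', 'position', 'rotation']
top [[485.6694714563662, 0.0, 250.93500423455828], [0.0, 485.6694714563662, 183.01041443900291], [0.0, 0.0, 1.0]] [0.49004935 0.07655016 1.59797246] [[-0.0195, 0.9973, -0.0707], [-0.9997, -0.0183, 0.0175], [0.0162, 0.071, 0.9973]] ['frame', 'z_map', 'camera_matrix', 'position', 'rotation']
```

View pics/scene0.png

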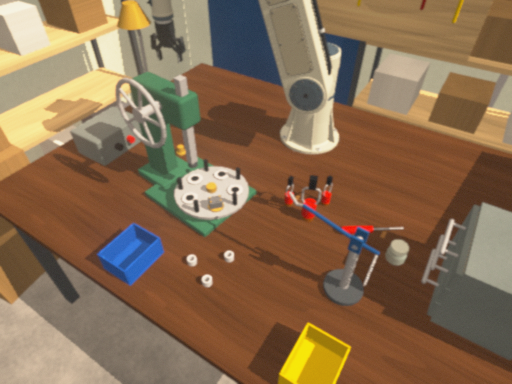

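View pics/top0.png

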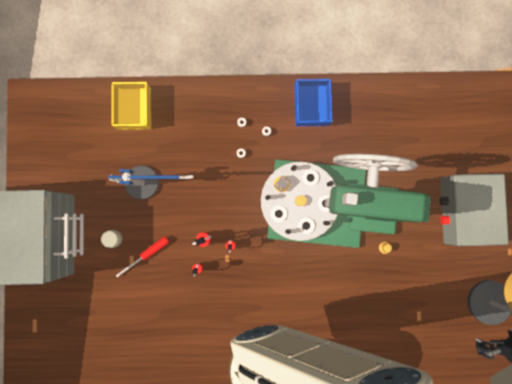

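The top view shows the press at (300,200), the balancer arm with its hook end at (192,178), and three red lights at (203,240), (230,246) and (197,269). The screwdriver is at (145,258), the bushings are near (242–266,122–153), and the jar is at (111,239). Next I'll enlarge crops.

```bash
cat > h.py <<'E'
import numpy as np, cv2
def load(n): return dict(np.load(n+".npz"))
def px(r,u,v,z=None):
    "world pt: from depth, or plane height z"
    K=r["camera_matrix"]; d=np.array([(u-K[0,2])/K[0,0],-(v-K[1,2])/K[1,1],-1.])
    w=r["rotation"]@d
    if z is None: t=r["z_map"][int(round(v)),int(round(u))]
    else: t=(z-r["position"][2])/w[2]
    return r["position"]+t*w
def proj(r,p):
    c=r["rotation"].T@(np.array(p)-r["position"]); K=r["camera_matrix"]
    return np.array([K[0,2]+K[0,0]*c[0]/-c[2],K[1,2]+K[1,1]*c[1]/c[2]])
def cloud(r):
    K=r["camera_matrix"];H,W=r["z_map"].shape;v,u=np.mgrid[:H,:W]
    d=np.stack([(u-K[0,2])/K[0,0],-(v-K[1,2])/K[1,1],-np.ones((H,W))],-1)*r["z_map"][...,None]
    return d@r["rotation"].T+r["position"]
def tri(r1,p1,r2,p2):
    o=[];D=[]
    for r,(u,v) in((r1,p1),(r2,p2)):
        w=px(r,u,v,0)-r["position"];D.append(w/np.linalg.norm(w));o.append(r["position"])
    A=sum(np.eye(3)-np.outer(d,d) for d in D);b=sum((np.eye(3)-np.outer(d,d))@q for d,q in zip(D,o))
    p=np.linalg.solve(A,b);return p,[np.linalg.norm(np.cross(p-q,d)) for d,q in zip(D,o)]
def crop(r,x0,y0,x1,y1,k,f):
    cv2.imwrite(f,cv2.resize(r["frame"][y0:y1,x0:x1],None,fx=k,fy=k,interpolation=cv2.INTER_CUBIC))
E
python3 - <<'E'
from h import *
t=load("top0");s=load("scene0")
a=[cv2.resize(t["frame"][110:290,100:290],None,fx=4,fy=3.3,interpolation=cv2.INTER_CUBIC)]
crop(t,100,160,260,280,5,"pics/t1.png")
crop(t,250,140,350,260,5,"pics/t2.png")
crop(s,270,160,420,310,4,"pics/s1.png")
crop(s,130,60,270,240,3,"pics/s2.png")
E
```

```text
(no output)
```

View pics/t1.png

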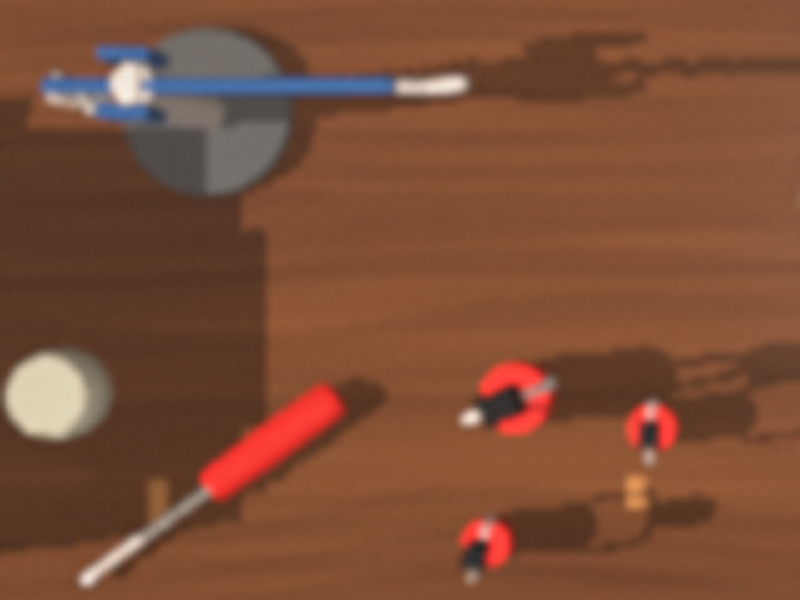

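View pics/t2.png

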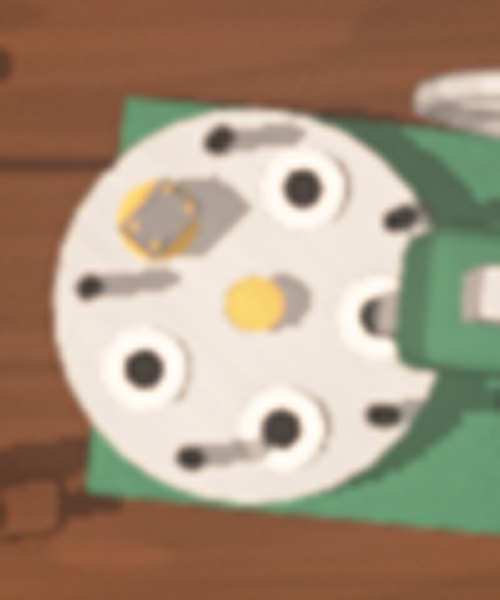

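View pics/s1.png

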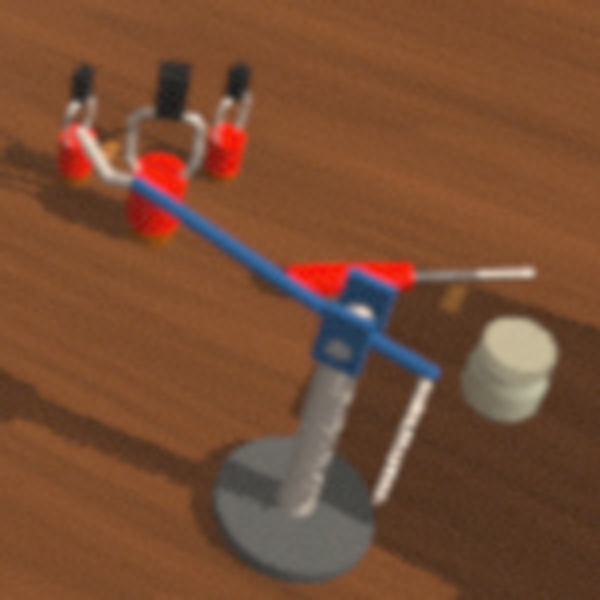

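View pics/s2.png

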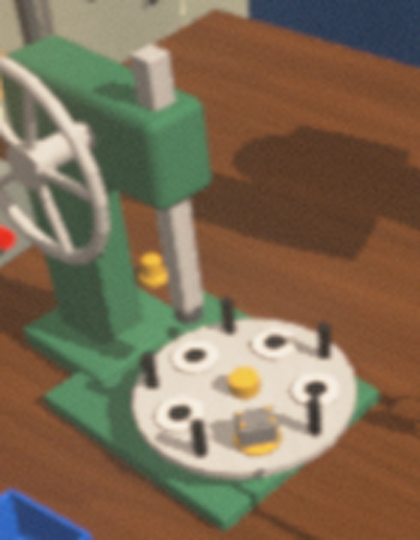

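```bash
python3 - <<'E'
from h import *
t=load("top0");s=load("scene0")
for n,r in(("top",t),("scene",s)):
    c=cloud(r); ok=r["z_map"]>0
    g=r["frame"].astype(int).max(-1)
    print(n,'bench z',px(r,*( (220,300) if n=="top" else (250,250))))
    if n=="top": reg=np.zeros(ok.shape,bool);reg[155:250,255:345]=1
    else: reg=np.zeros(ok.shape,bool);reg[150:235,165:255]=1
    # disc
    m=reg&ok&(abs(c[...,2]-0.062)<0.006)
    p=c[m]; 
    x,y=p[:,0],p[:,1];
    (cx,cy),rad=cv2.minEnclosingCircle(p[:,:2].astype(np.float32));print("disc",cx,cy,rad,np.median(p[:,2]))
    m=reg&ok&(c[...,2]>0.085)&(c[...,2]<0.115)
    k,l,st,ce=cv2.connectedComponentsWithStats(m.astype(np.uint8),connectivity=8)
    for i in range(1,k):
        q=c[l==i]; print(st[i,4],ce[i].round(1),q.mean(0).round(4),q[:,2].max().round(3), 'bgr',r["frame"][l==i].mean(0).round())
E
```

```text
top bench z [0.22548418 0.15607059 0.00144109]
disc 0.5391541123390198 -0.10293480008840561 0.12471961975097656 0.06307857085337198
26 [293.3 167.7] [ 0.6411 -0.0817  0.1056] 0.114 bgr [ 91.  97. 108.]
140 [281.2 183.7] [ 0.5927 -0.0437  0.0962] 0.105 bgr [139. 160. 183.]
28 [329.6 183.6] [ 0.5895 -0.1927  0.1049] 0.114 bgr [ 95. 102. 112.]
22 [266.9 197.1] [0.5515 0.0022 0.1074] 0.113 bgr [103. 111. 123.]
3 [298.7 196.3] [ 0.5528 -0.0979  0.0875] 0.09 bgr [125. 212. 248.]
1 [301. 197.] [ 0.5506 -0.1051  0.0877] 0.088 bgr [109. 209. 248.]
1 [304. 197.] [ 0.5505 -0.1147  0.086 ] 0.086 bgr [115. 196. 241.]
1 [301. 199.] [ 0.5444 -0.105   0.0872] 0.087 bgr [112. 211. 249.]
2 [303.5 199.5] [ 0.5427 -0.113   0.0856] 0.086 bgr [110. 209. 248.]
4 [298.  200.5] [ 0.5398 -0.0954  0.088 ] 0.09 bgr [114. 217. 251.]
10 [300.1 203.9] [ 0.5292 -0.1019  0.0867] 0.092 bgr [124. 215. 249.]
2 [304.  202.5] [ 0.5332 -0.1139  0.0889] 0.089 bgr [112. 209. 248.]
24 [326.4 223. ] [ 0.4687 -0.1788  0.1061] 0.113 bgr [ 94. 102. 110.]
23 [287.3 231.8] [ 0.4441 -0.058   0.1062] 0.115 bgr [111. 119. 130.]
scene bench z [ 0.64129571  0.11497314 -0.00207841]
disc 0.5355786085128784 -0.15198975801467896 0.17124176025390625 0.06234138633767072
67 [169.1 154.7] [ 0.5068 -0.3168  0.0993] 0.114 bgr [ 89. 125.  84.]
33 [204.9 162.5] [ 0.4729 -0.181   0.0994] 0.111 bgr [64. 80. 78.]
36 [237.  170.9] [ 0.4498 -0.0607  0.0996] 0.11 bgr [73. 84. 99.]
38 [178.6 180.9] [ 0.5953 -0.1955  0.0993] 0.111 bgr [69. 82. 79.]
1 [214. 186.] [ 0.5402 -0.0917  0.085 ] 0.085 bgr [ 75. 200. 242.]
37 [233.9 196.4] [0.5573 0.0011 0.1001] 0.111 bgr [ 85.  93. 102.]
115 [214.4 200.1] [ 0.5991 -0.0452  0.094 ] 0.1 bgr [129. 148. 165.]
35 [194.9 203.3] [ 0.6477 -0.0833  0.1008] 0.109 bgr [ 90.  99. 109.]
```

```bash
python3 - <<'E'
from h import *
from scipy.optimize import least_squares
P={'top':[(.6411,-.0817),(.5895,-.1927),(.4687,-.1788),(.4441,-.058),(.5515,.0022)],'scene':[(.6477,-.0833),(.5953,-.1955),(.4729,-.181),(.4498,-.0607),(.5573,.0011)]}
H={'top':(.5927,-.0437),'scene':(.5991,-.0452)}
for n in P:
    p=np.array(P[n]);k=np.arange(5)
    f=lambda x:np.r_[(p[:,0]-x[0]-.105*np.cos(x[2]-k*2*np.pi/5)),(p[:,1]-x[1]-.105*np.sin(x[2]-k*2*np.pi/5))]
    s=least_squares(f,[.54,-.1,0.2]);print(n,s.x,np.abs(s.fun).max(),'rad',np.hypot(*(p-s.x[:2]).T))
    h=np.array(H[n])-s.x[:2];print('housing',np.hypot(*h),np.degrees(np.arctan2(h[1],h[0])))
t=load("top0");c=cloud(t)
# press yaw: base slab edges z~.022
m=(abs(c[...,2]-.022)<.006); m[:150]=0;m[260:]=0;m[:,:255]=0;m[:,420:]=0
m&=(t["frame"][...,1].astype(int)>t["frame"][...,2]+20)
q=c[m][:,:2].astype(np.float32);r=cv2.minAreaRect(q);print(r,cv2.boxPoints(r))
# head
m=(c[...,2]>.29);m[:150]=0;m[260:]=0;m[:,:300]=0;m[:,420:]=0;m&=(t["frame"][...,1].astype(int)>t["frame"][...,2]+20)
q=c[m][:,:2].astype(np.float32);r=cv2.minAreaRect(q);print(r,cv2.boxPoints(r), c[m][:,2].max())
m=(c[...,2]>.13);m[:145]=0;m[260:]=0;m[:,:300]=0;m[:,420:]=0
q=c[m];print('all above .13: ',q.min(0),q.max(0))
E
```

```text
top [ 0.53898    -0.1018      0.19606192] 0.0010162520171626 rad [0.10407932 0.10399558 0.10425104 0.10450193 0.1047509 ]
housing 0.07912931441633218 47.24313437294441
scene [ 0.5446     -0.10388     0.19528192] 0.0008810501326434808 rad [0.10513395 0.10471253 0.1053014  0.10417078 0.1057454 ]
housing 0.08008490744203926 47.11510475950081
((0.5250304937362671, -0.21798884868621826), (0.4104466140270233, 0.25923994183540344), 82.25053405761719) [[ 0.3689217  -0.40385967]
 [ 0.625794   -0.43881607]
 [ 0.6811393  -0.03211802]
 [ 0.424267    0.00283837]]
((0.5599009990692139, -0.14704488217830658), (0.4413919448852539, 0.15706408023834229), 87.76143646240234) [[ 0.47280842 -0.36450493]
 [ 0.6297527  -0.37063992]
 [ 0.6469936   0.07041517]
 [ 0.4900493   0.07655016]] 1.597972455433087
all above .13:  [ 0.46972924 -0.37164455  0.13100105] [0.6440023  0.07655016 1.59797246]
```

```bash
python3 - <<'E'
from h import *
t=load("top0");s=load("scene0")
ct=cloud(t);cs=cloud(s)
for v in range(175,180): print('top row',v,[(u,*(1000*ct[v,u]).round().astype(int)) for u in range(166,197,2)])
hs=s["frame"].astype(int)
print('tri V',tri(t,(185.7,176.9),s,(298,204.3)))
print('tri tip',tri(t,(193.2,176.6),s,(290,192.5)))
# red light large: grip top
for n,r,c,(x0,y0,x1,y1) in(("top",t,ct,(188,228,216,252)),("sc",s,cs,(298,172,324,225))):
    z=c[y0:y1,x0:x1];f=r["frame"][y0:y1,x0:x1].astype(int)
    blk=(f.max(-1)<70)&(z[...,2]>.12)&(z[...,2]<.2)
    p=z[blk];print(n,'grip',blk.sum(),p.mean(0).round(4),p.min(0).round(3),p.max(0).round(3))
    red=(f[...,2]>150)&(f[...,1]<70); p=z[red];print('red',red.sum(),p.mean(0).round(4),p.min(0).round(3),p.max(0).round(3))
    if n=="top":
        u,v=np.meshgrid(range(x0,x1),range(y0,y1))
        mm=red&(abs(z[...,2]-.07)<.015);q=z[mm][:,:2];print('bodytop circ',cv2.minEnclosingCircle(q.astype(np.float32)),z[mm][:,2].mean())
        hi=z[(z[...,2]>.10)][:,:3];print('wire/all high',len(hi));pp=hi[:,:2]-hi[:,:2].mean(0);w,V=np.linalg.eigh(pp.T@pp);print('bail dir',np.degrees(np.arctan2(V[1,1],V[0,1])),hi.mean(0))
E
python3 - <<'E'
import sys;sys.path.insert(0,'.')
from h import *
import os;os.chdir('.')
t=load("top0");s=load("scene0")
crop(t,185,225,245,280,10,"pics/t3.png");crop(s,280,165,340,225,10,"pics/s3.png")
E
```

```text
top row 175 [(166, np.int64(635), np.int64(328), np.int64(1)), (168, np.int64(635), np.int64(321), np.int64(2)), (170, np.int64(634), np.int64(314), np.int64(4)), (172, np.int64(634), np.int64(307), np.int64(4)), (174, np.int64(634), np.int64(301), np.int64(0)), (176, np.int64(634), np.int64(295), np.int64(1)), (178, np.int64(635), np.int64(289), np.int64(-6)), (180, np.int64(633), np.int64(281), np.int64(7)), (182, np.int64(634), np.int64(276), np.int64(-4)), (184, np.int64(634), np.int64(268), np.int64(2)), (186, np.int64(634), np.int64(262), np.int64(-3)), (188, np.int64(634), np.int64(256), np.int64(-1)), (190, np.int64(633), np.int64(248), np.int64(5)), (192, np.int64(632), np.int64(241), np.int64(11)), (194, np.int64(633), np.int64(236), np.int64(-1)), (196, np.int64(633), np.int64(229), np.int64(3))]
top row 176 [(166, np.int64(610), np.int64(289), np.int64(249)), (168, np.int64(610), np.int64(283), np.int64(246)), (170, np.int64(610), np.int64(278), np.int64(246)), (172, np.int64(609), np.int64(272), np.int64(248)), (174, np.int64(609), np.int64(266), np.int64(251)), (176, np
[... 3081 characters left out ...]
34, 0.23695731, 0.23852922]), [np.float64(0.0019299212828397967), np.float64(0.0019299212828397584)])
tri tip (array([0.60466785, 0.21213759, 0.26622913]), [np.float64(0.0008054965077584223), np.float64(0.000805496507758334)])
top grip 28 [0.4262 0.203  0.1806] [0.419 0.194 0.155] [0.433 0.214 0.189]
red 61 [0.4272 0.1996 0.0749] [ 0.406  0.184 -0.001] [0.446 0.225 0.185]
bodytop circ ((0.4245813190937042, 0.20458386838436127), 0.020715544000267982) 0.07052672744175861
wire/all high 86
bail dir 116.4688389175189 [0.42706739 0.19929482 0.21784529]
sc grip 91 [0.4338 0.2067 0.1658] [0.421 0.195 0.139] [0.441 0.216 0.183]
red 145 [0.4257 0.209  0.0523] [ 0.333  0.161 -0.003] [0.615 0.288 0.239]
```

View pics/t3.png

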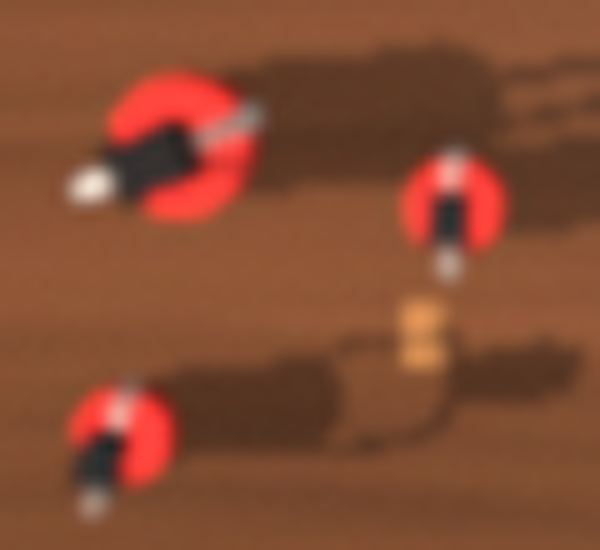

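View pics/s3.png

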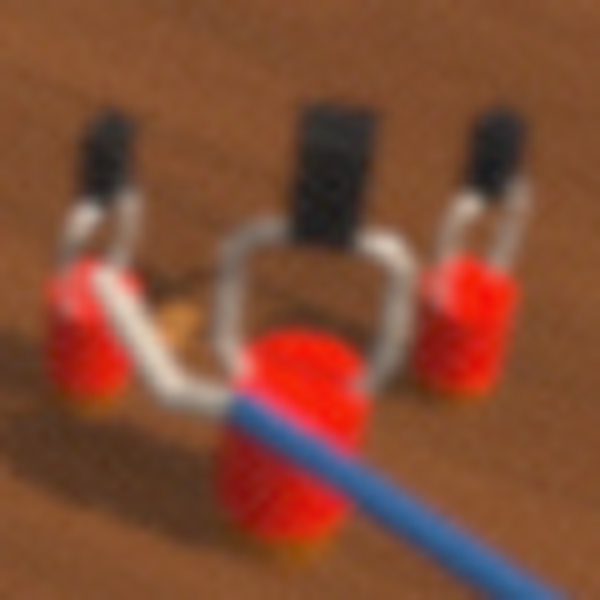

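The choice is the light at top (203,240): its body radius is about 22 mm and its grip top is about 0.18 m up. The look-alikes at (230,246) and (197,269) are clearly smaller. The housing sits at 47°, and the press −y direction is about −98°, so the turret has to go two clicks clockwise. I'll use the peg at 155° for both clicks, since it stays well clear of the head.

```bash
cat > d.py <<'E'
import sys,numpy as np
from bench import status
from scipy.spatial.transform import Rotation as R
# usage: d.py x y z yaw_deg_of_tool_y : shift in tool axes (mm) and rotvec to vertical tool with given yaw
s=status.get_state();a=[float(v) for v in sys.argv[1:]]
Rc=np.array(s["tool_rot"]);d=np.array(a[:3])-s["eef_pos"]
print('pos',np.round(s["eef_pos"],4),'yaw_y',np.degrees(np.arctan2(Rc[1,1],Rc[0,1])).round(1),'shift mm',(Rc.T@d*1000).round(1))
if len(a)>3:
    y=np.radians(a[3]);Y=np.array([np.cos(y),np.sin(y),0]);Z=np.array([0,0,-1.]);T=np.c_[np.cross(Y,Z),Y,Z]
    print('rotvec',R.from_matrix(Rc.T@T).as_rotvec().round(3),'shift after rot',(T.T@d*1000).round(1))
print('F',np.round(s["force"],2),'w',round(s["gripper_width"],4),'t',round(s["clock"],2),'q',np.round(s["q"],2))
E
python3 -m crank '[[[120,25.6,-37.3,0,0,0,0],[120,25.6,-37.3,0,0,0,0],[120,25.6,-37.3,0,0,0,0],[120,25.6,-37.3,0,0,0,0],[120,25.6,-37.3,0,0,0,0],[120,25.6,-37.3,0,0,0,0],[120,25.6,-37.3,0,0,0,0],[120,25.6,-37.3,0,0,0,0],[120,25.6,-37.3,0,0,0,0],[120,25.6,-37.3,0,0,0,0],[120,25.6,-37.3,0,0,0,0],[120,25.6,-37.3,0,0,0,0]]]' 40
python3 d.py 0.4447 -0.058 0.253 65.2
```

```text
clock: 1.6
eef_pos: [0.3404, -0.099, 0.2533]
tool_rot: [[0.972, 0.234, 0.0], [0.234, -0.972, -0.0], [0.0, 0.0, -1.0]]
force: [-0.1, -1.7, 0.1]
gripper_width: 0.0451
pos [ 0.3404 -0.099   0.2533] yaw_y -76.4 shift mm [111.  -15.4   0.3]
rotvec [ 0.     0.    -2.472] shift after rot [-77.5  80.9   0.3]
F [-0.12 -1.7   0.1 ] w 0.0451 t 1.6 q [-0.29 -0.09  2.16  0.    1.08  1.05]
```

```bash

python3 -m crank '[[[120,0,0,0,0,0,-0.18],[120,0,0,0,0,0,-0.18],[120,0,0,0,0,0,-0.18],[120,0,0,0,0,0,-0.18],[120,0,0,0,0,0,-0.18],[120,0,0,0,0,0,-0.18],[120,0,0,0,0,0,-0.18],[120,0,0,0,0,0,-0.18],[120,0,0,0,0,0,-0.18],[120,0,0,0,0,0,-0.18],[120,0,0,0,0,0,-0.18],[120,0,0,0,0,0,-0.18]]]' >/dev/null
python3 -m crank '[[[120,0,0,0,0,0,-0.156],[120,0,0,0,0,0,-0.156],[120,-26,27,0,0,0,0],[120,-26,27,0,0,0,0],[120,-25.5,27,0,0,0,0],[120,0,0,40,0,0,0],[120,0,0,40,0,0,0],[120,0,0,0,0,0,0]]]'
python3 d.py 0.4447 -0.058 0.092 65.2
python3 - <<'E'
from bench import vision
import numpy as np
from h import *
for n in("scene","top"):
    r=vision.read_camera(n);np.savez(n+"1.npz",**r)
a=load("scene1");b=load("top1")
A=cv2.resize(a["frame"][60:260,140:340],None,fx=2,fy=2);B=cv2.resize(b["frame"][130:330,200:400],None,fx=2,fy=2)
cv2.imwrite("pics/c1.png",np.hstack([A,B]))
E
```

```text
clock: 4.1
eef_pos: [0.4423, -0.059, 0.1711]
tool_rot: [[-0.908, 0.419, -0.006], [0.419, 0.908, 0.001], [0.006, -0.002, -1.0]]
force: [0.3, 0.2, 0.3]
gripper_width: 0.0452
pos [ 0.4423 -0.059   0.1711] yaw_y 65.2 shift mm [-2.2  2.  79. ]
rotvec [-0.002 -0.006  0.   ] shift after rot [-1.7  1.9 79.1]
F [0.28 0.16 0.31] w 0.0452 t 4.1 q [-0.14  0.19  2.08  0.    0.88 -1.27]
```

View pics/c1.png

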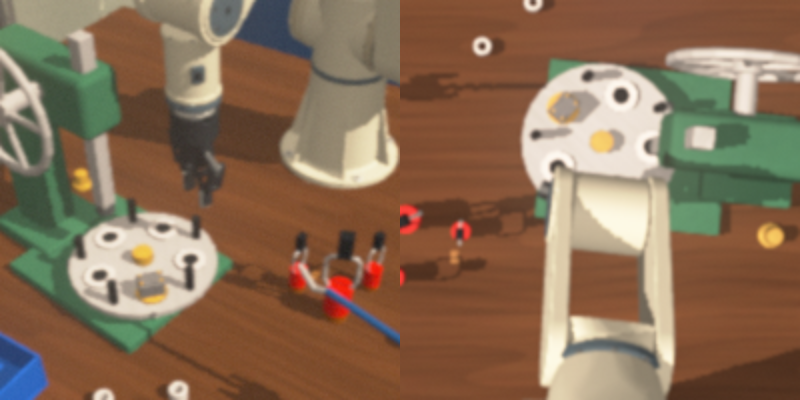

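The crop shows the gripper hanging over the near peg, with fingertips at (207,195) and the peg at (197,227). Next I lower over it, then sweep clockwise along the arc.

```bash

python3 -m crank '[[[120,-2,2,20,0,0,0],[120,0,0,20,0,0,0],[120,0,0,20,0,0,0],[120,0,0,19,0,0,0],[120,0,0,0,0,0,0]]]'
python3 - <<'E'
from bench import vision
import numpy as np
from h import *
r=vision.read_camera("scene");crop(r,170,130,270,230,6,"pics/c2.png")
E
```

```text
clock: 4.82
eef_pos: [0.4477, -0.0585, 0.095]
tool_rot: [[-0.908, 0.42, 0.0], [0.42, 0.908, -0.0], [-0.0, 0.0, -1.0]]
force: [-1.1, 0.1, 0.4]
gripper_width: 0.0452
```

View pics/c2.png

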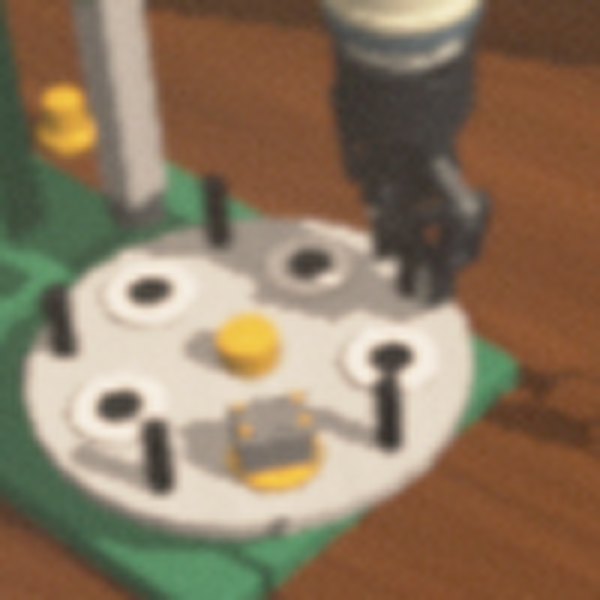

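```bash

python3 -m crank '[[[120,-0.3,8.2,0,0,0,0.0785],[120,-0.3,8.2,0,0,0,0.0785],[120,-0.3,8.2,0,0,0,0.0785],[120,-0.3,8.2,0,0,0,0.0785],[120,-0.3,8.2,0,0,0,0.0785],[120,-0.3,8.2,0,0,0,0.0785],[120,-0.3,8.2,0,0,0,0.0785],[120,-0.3,8.2,0,0,0,0.0785],[120,-0.3,8.2,0,0,0,0.0785],[120,-0.3,8.2,0,0,0,0.0785],[120,-0.3,8.2,0,0,0,0.0785],[120,-0.3,8.2,0,0,0,0.0785]]]'
python3 -m crank '[[[120,-0.3,8.2,0,0,0,0.0785],[120,-0.3,8.2,0,0,0,0.0785],[120,-0.3,8.2,0,0,0,0.0785],[120,0,5,0,0,0,0.0785],[120,0,0,0,0,0,0]]]'
python3 - <<'E'
from bench import vision
import numpy as np
from h import *
r=vision.read_camera("scene");crop(r,170,130,270,230,6,"pics/c3.png")
r=vision.read_camera("top");crop(r,240,130,360,260,5,"pics/c3t.png")
E
```

```text
clock: 6.38
eef_pos: [0.5229, 0.0005, 0.0962]
tool_rot: [[-0.192, 0.981, 0.002], [0.981, 0.192, -0.0], [-0.001, 0.002, -1.0]]
force: [-0.6, -0.4, -0.2]
gripper_width: 0.0452
clock: 7.0
eef_pos: [0.5524, 0.0023, 0.096]
tool_rot: [[0.117, 0.993, 0.003], [0.993, -0.117, 0.0], [0.0, 0.003, -1.0]]
force: [-0.2, 0.2, -0.4]
gripper_width: 0.0452
```

View pics/c3.png

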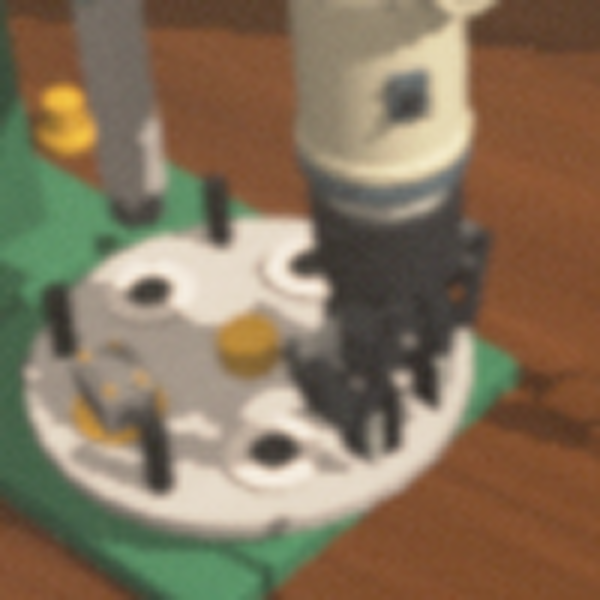

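View pics/c3t.png

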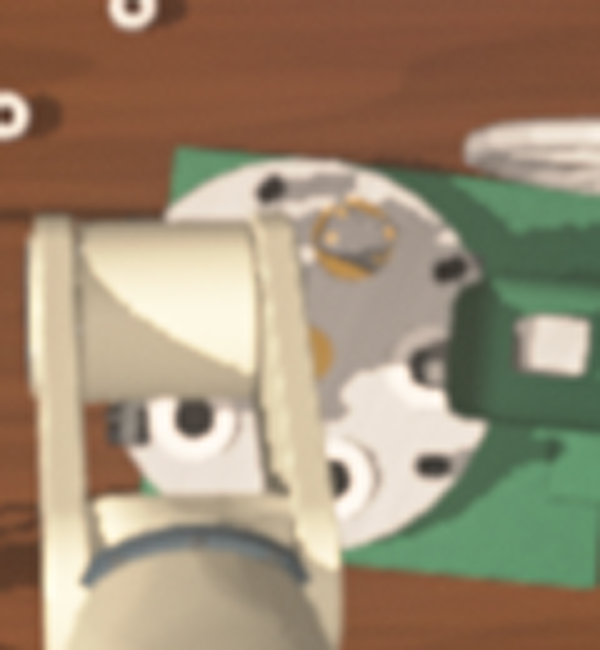

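One click is done: the housing is now at top (311,178), about −25°. Next I lift, swing back to 155° and repeat with the following peg.

```bash

python3 -m crank '[[[120,0,0,-20,0,0,0],[120,0,0,-20,0,0,0],[120,0,0,-20,0,0,0],[120,-1.3,-16.4,0,0,0,-0.157],[120,-1.3,-16.4,0,0,0,-0.157],[120,-1.3,-16.4,0,0,0,-0.157],[120,-1.3,-16.4,0,0,0,-0.157],[120,-1.3,-16.4,0,0,0,-0.157],[120,-1.3,-16.4,0,0,0,-0.157],[120,-1.3,-16.4,0,0,0,-0.157],[120,-1.3,-16.4,0,0,0,-0.157],[120,0,0,0,0,0,0]]]'
python3 d.py 0.446 -0.058 0.094 65.2
python3 - <<'E'
from bench import vision
import numpy as np
from h import *
r=vision.read_camera("scene");crop(r,170,110,270,230,5,"pics/c4.png");np.savez("scene2.npz",**r)
c=cloud(r);reg=np.zeros(c.shape[:2],bool);reg[150:235,165:255]=1
m=reg&(r["z_map"]>0)&(c[...,2]>0.085)&(c[...,2]<0.115)
k,l,st,ce=cv2.connectedComponentsWithStats(m.astype(np.uint8),connectivity=8)
for i in range(1,k):
    if st[i,4]>8: q=c[l==i]; print(st[i,4],ce[i].round(1),q.mean(0).round(4))
E
```

```text
clock: 8.6
eef_pos: [0.4431, -0.0584, 0.1547]
tool_rot: [[-0.907, 0.421, 0.0], [0.421, 0.907, -0.0], [-0.0, 0.0, -1.0]]
force: [0.3, 0.6, -0.4]
gripper_width: 0.045
pos [ 0.4431 -0.0584  0.1547] yaw_y 65.1 shift mm [-2.5  1.6 60.7]
rotvec [ 0.     0.    -0.001] shift after rot [-2.5  1.6 60.7]
F [ 0.28  0.56 -0.35] w 0.045 t 8.6 q [-0.13  0.21  2.09 -0.    0.84 -1.27]
68 [169.  154.9] [ 0.5074 -0.3167  0.0992]
31 [205.  162.2] [ 0.4724 -0.1806  0.101 ]
33 [237.1 171. ] [ 0.4506 -0.0598  0.1001]
36 [178.5 180.6] [ 0.5949 -0.1957  0.1002]
112 [188.2 192.7] [ 0.6174 -0.1367  0.0937]
39 [233.6 196.5] [5.582e-01 3.000e-04 1.000e-01]
39 [194.7 203.3] [ 0.6476 -0.0839  0.1005]
```

View pics/c4.png

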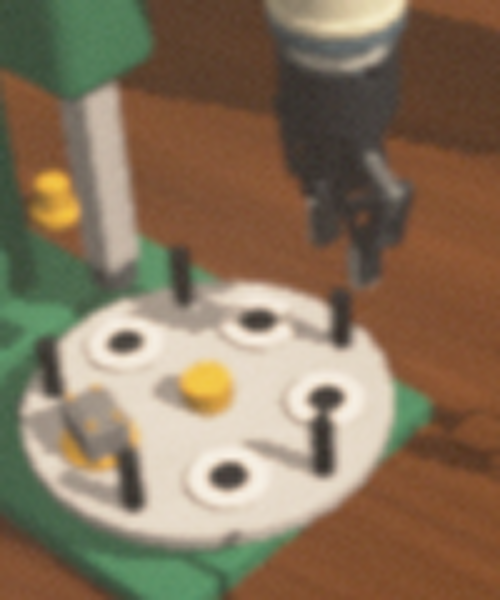

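The crop shows the turret seated one click on, with the next peg at the same place, crop (341,318). I repeat the sweep there.

```bash

python3 -m crank '[[[120,-2,1.5,20,0,0,0],[120,0,0,20,0,0,0],[120,0,0,20,0,0,0],[120,0,0,0,0,0,0]]]'
python3 -m crank '[[[120,-0.3,8.2,0,0,0,0.0785],[120,-0.3,8.2,0,0,0,0.0785],[120,-0.3,8.2,0,0,0,0.0785],[120,-0.3,8.2,0,0,0,0.0785],[120,-0.3,8.2,0,0,0,0.0785],[120,-0.3,8.2,0,0,0,0.0785],[120,-0.3,8.2,0,0,0,0.0785],[120,-0.3,8.2,0,0,0,0.0785],[120,-0.3,8.2,0,0,0,0.0785],[120,-0.3,8.2,0,0,0,0.0785],[120,-0.3,8.2,0,0,0,0.0785],[120,-0.3,8.2,0,0,0,0.0785]]]'
python3 -m crank '[[[120,-0.3,8.2,0,0,0,0.0785],[120,-0.3,8.2,0,0,0,0.0785],[120,-0.3,8.2,0,0,0,0.0785],[120,0,5,0,0,0,0.0785],[120,0,0,0,0,0,0],[120,0,0,-20,0,0,0],[120,0,0,-30,0,0,0],[120,0,0,-40,0,0,0],[120,0,0,-40,0,0,0]]]'
python3 - <<'E'
from bench import vision
import numpy as np
from h import *
r=vision.read_camera("scene");crop(r,170,110,270,230,5,"pics/c5.png");np.savez("scene3.npz",**r)
E
python3 d.py 0.426 0.204 0.25 113.5
```

```text
clock: 9.15
eef_pos: [0.4455, -0.0568, 0.0934]
tool_rot: [[-0.907, 0.421, -0.002], [0.421, 0.907, 0.0], [0.002, -0.001, -1.0]]
force: [0.4, 0.3, 0.4]
gripper_width: 0.0452
clock: 10.65
eef_pos: [0.5211, 0.0019, 0.0953]
tool_rot: [[-0.191, 0.982, 0.001], [0.982, 0.191, 0.0], [-0.0, 0.001, -1.0]]
force: [-0.4, -0.1, 0.1]
gripper_width: 0.0452
clock: 11.78
eef_pos: [0.5495, 0.0035, 0.226]
tool_rot: [[0.116, 0.993, -0.0], [0.993, -0.116, 0.0], [0.0, -0.0, -1.0]]
force: [-0.0, -0.8, -0.9]
gripper_width: 0.0454
pos [0.5521 0.0035 0.2313] yaw_y -6.7 shift mm [ 184.4 -148.4  -19.6]
rotvec [ 0.005  0.007 -2.098] shift after rot [ 35.7 234.1 -18.7]
F [1.84 0.05 4.76] w 0.0449 t 11.82 q [0.   0.26 1.82 0.   1.06 0.12]
```

View pics/c5.png

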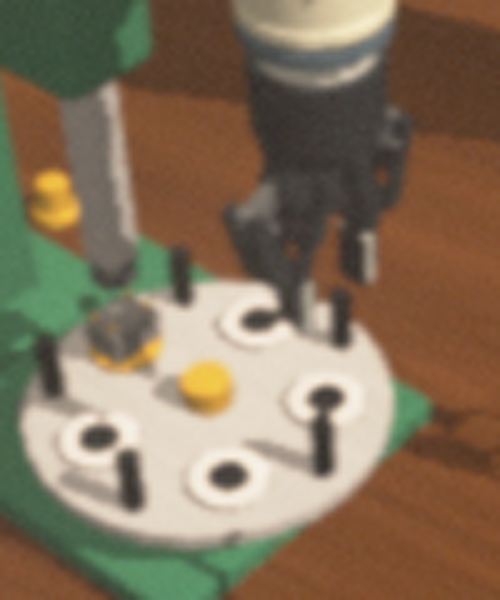

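```bash

python3 -m crank '[[[100,30.8,-24.4,-6,0,0,0],[100,30.8,-24.4,-6,0,0,0],[100,30.8,-24.4,-6,0,0,0],[100,30.8,-24.4,-6,0,0,0],[100,30.8,-24.4,-6,0,0,0],[100,30.8,-24.4,-6,0,0,0],[100,0,0,0,0,0,0.174],[100,0,0,0,0,0,0.174],[100,0,0,0,0,0,0.174],[100,0,0,0,0,0,0.174],[100,0,0,0,0,0,0.174],[100,0,0,0,0,0,0.174]]]'
python3 d.py 0.427 0.204 0.25 -66.5
python3 - <<'E'
from bench import vision
import numpy as np
from h import *
for n in("scene","top"):
    r=vision.read_camera(n);np.savez(n+"4.npz",**r)
s=load("scene4");t=load("top4")
crop(s,250,110,350,230,5,"pics/c6.png");crop(t,170,140,350,290,4,"pics/c6t.png")
c=cloud(s);m=np.zeros(c.shape[:2],bool);m[165:195,180:210]=1
m&=(c[...,2]>.085)&(c[...,2]<.1)
k,l,st,ce=cv2.connectedComponentsWithStats(m.astype(np.uint8),connectivity=8)
for i in range(1,k):
    if st[i,4]>8: q=c[l==i]; print(st[i,4],ce[i].round(1),q.mean(0).round(4),s["frame"][l==i].mean(0))
c=cloud(t);reg=np.zeros(c.shape[:2],bool);reg[155:250,255:345]=1
m=reg&(t["z_map"]>0)&(c[...,2]>0.085)&(c[...,2]<0.115)
k,l,st,ce=cv2.connectedComponentsWithStats(m.astype(np.uint8),connectivity=8)
for i in range(1,k):
    if st[i,4]>12: q=c[l==i]; print('top',st[i,4],ce[i].round(1),q.mean(0).round(4))
E
```

```text
clock: 13.32
eef_pos: [0.4259, 0.2041, 0.2606]
tool_rot: [[0.919, 0.393, 0.0], [0.393, -0.919, 0.0], [0.0, -0.0, -1.0]]
force: [0.2, -0.2, 0.1]
gripper_width: 0.0519
pos [0.4259 0.2041 0.2606] yaw_y -66.8 shift mm [ 1.   0.5 10.6]
rotvec [-0.    -0.    -0.006] shift after rot [ 1.   0.5 10.6]
F [ 0.16 -0.16  0.07] w 0.0519 t 13.32 q [0.44 0.1  1.94 0.   1.1  1.61]
99 [193.3 173.5] [ 0.535  -0.1829  0.0935] [118.07070707 135.21212121 148.83838384]
top 27 [293.4 167.6] [ 0.6412 -0.082   0.1059]
top 26 [329.7 183.7] [ 0.5894 -0.1929  0.1043]
top 21 [267. 197.] [0.5517 0.0019 0.1081]
top 55 [323.3 203.5] [ 0.5287 -0.1731  0.0946]
top 23 [326.3 223.2] [ 0.4679 -0.1784  0.1061]
top 23 [287.2 231.7] [ 0.4443 -0.0576  0.107 ]
```

View pics/c6.png

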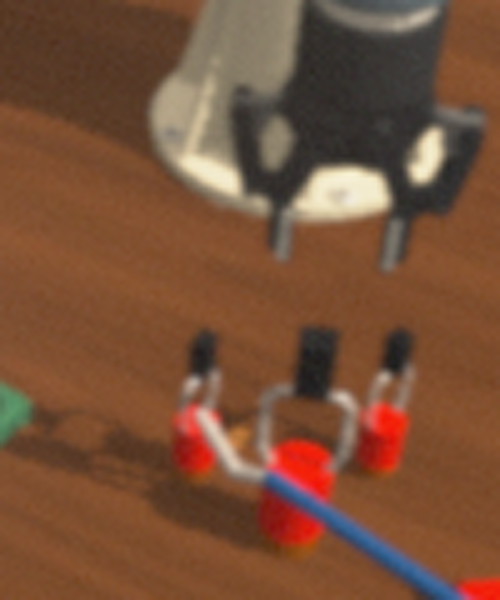

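View pics/c6t.png

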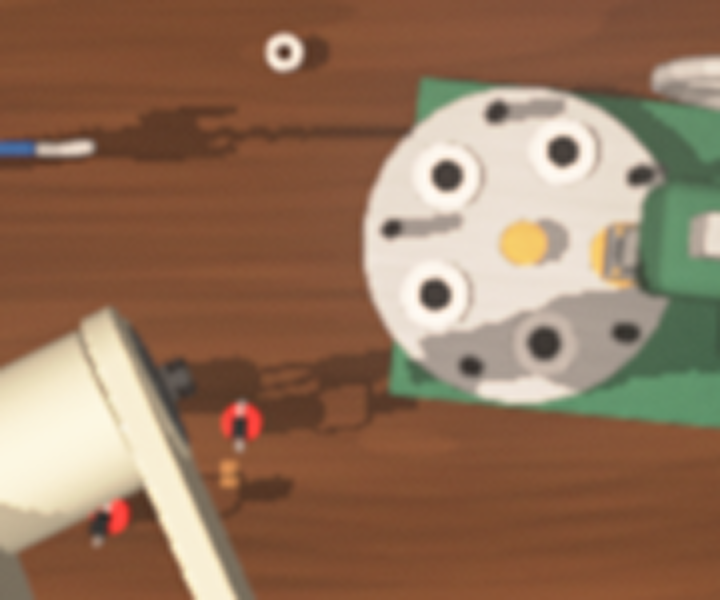

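The turret is in its click: the housing measures about (0.530,−0.181), which matches the expected ram spot. Next I check the light's position in the scene view.

```bash
python3 - <<'E'
from h import *
s=load("scene4");t=load("top0")
for z in(.135,.158,.181): print(z,proj(s,(.427,.204,z)),proj(t,(.427,.204,z)))
print('foot->',proj(s,(.4246,.2046,0)), 'tcp now',proj(s,(.4259,.2041,.2606-.018)))
print('V',proj(s,(.606,.235,.24)),proj(t,(.606,.235,.24)))
crop(s,295,165,335,220,10,"pics/c7.png")
E
```

```text
0.135 [311.59683562 188.20253279] [200.83644396 239.56581531]
0.158 [312.46312428 182.71700892] [200.15876162 239.91828274]
0.181 [313.35525723 177.06783358] [199.45897467 240.28224693]
foot-> [307.45855028 217.06877482] tcp now [316.07715478 160.88100226]
V [296.62292398 203.54625675] [185.71758514 177.19544949]
```

View pics/c7.png

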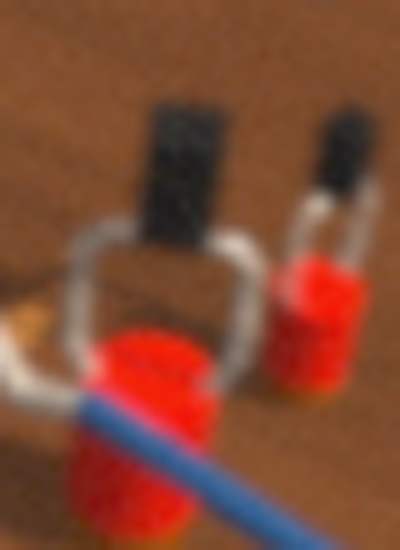

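```bash

python3 -m crank '[[[100,1,0,20,0,0,0],[100,0,0,20,0,0,0],[100,0,0,20,0,0,0],[100,0,0,20,0,0,0],[100,0,0,12,0,0,0],[100,0,0,0,0,0,0]]]' 
python3 - <<'E'
from bench import vision
import numpy as np
from h import *
r=vision.read_camera("scene");crop(r,285,130,345,220,8,"pics/c8.png")
E
```

```text
clock: 14.18
eef_pos: [0.4267, 0.2043, 0.1678]
tool_rot: [[0.917, 0.399, -0.001], [0.399, -0.917, -0.001], [-0.001, 0.0, -1.0]]
force: [0.5, 0.7, 0.1]
gripper_width: 0.0519
```

View pics/c8.png

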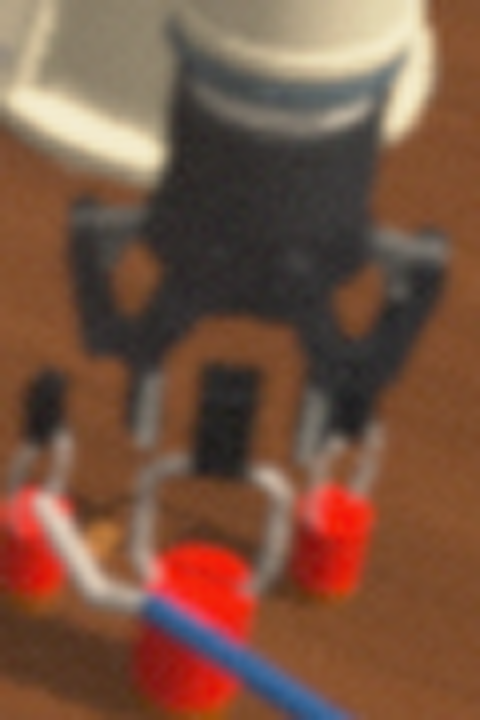

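The block at (227,420) is centred between the fingers at (145,410) and (312,420). Closing.

```bash

python3 -m crank '[[[255,0,0,0,0,0,0],[255,0,0,0,0,0,0],[255,0,0,0,0,0,0],[255,0,0,0,0,0,0],[255,0,0,0,0,0,0],[255,0,0,0,0,0,0]]]' 60
python3 -m crank '[[[255,0,0,-10,0,0,0],[255,0,0,-20,0,0,0],[255,0,0,-30,0,0,0],[255,0,0,-30,0,0,0],[255,0,0,-40,0,0,0],[255,0,0,-40,0,0,0],[255,0,0,0,0,0,0],[255,0,0,0,0,0,0],[255,0,0,0,0,0,0]]]'
python3 - <<'E'
from bench import vision
import numpy as np
from h import *
r=vision.read_camera("scene");crop(r,285,90,365,220,5,"pics/c9.png");np.savez("scene5.npz",**r)
E
python3 d.py 0.606 0.15 0.338 0
```

```text
clock: 14.98
eef_pos: [0.4279, 0.2046, 0.1692]
tool_rot: [[0.917, 0.398, 0.002], [0.398, -0.917, 0.0], [0.002, 0.0, -1.0]]
force: [0.8, -0.6, 6.1]
gripper_width: 0.0233
clock: 16.1
eef_pos: [0.4264, 0.2041, 0.3369]
tool_rot: [[0.918, 0.397, -0.002], [0.397, -0.918, -0.001], [-0.003, 0.0, -1.0]]
force: [0.4, -0.4, -2.3]
gripper_width: 0.0231
pos [0.4265 0.2041 0.337 ] yaw_y -66.6 shift mm [143.2 121.   -1.4]
rotvec [-1.000e-03  2.000e-03 -1.162e+00] shift after rot [-54.1 179.5  -1. ]
F [-0.23  0.06 -2.01] w 0.0234 t 16.15 q [0.44 0.03 1.84 0.   1.27 1.61]
```

View pics/c9.png

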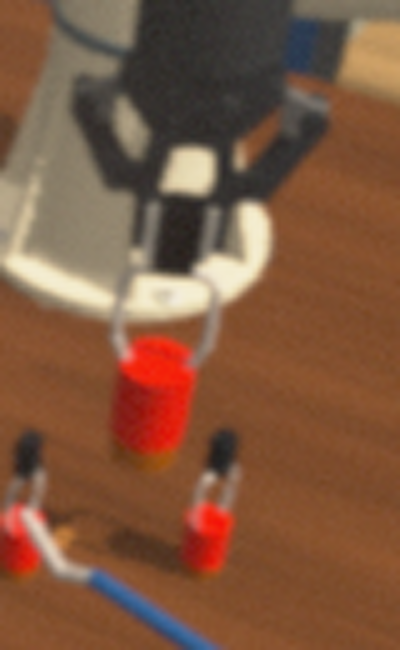

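The light is gripped and lifted, at about 2.1 N. Now I turn the bar square to the arm and move to in front of the hook tip.

```bash

python3 -m crank '[[[255,0,0,0,0,0,-0.166],[255,0,0,0,0,0,-0.166],[255,0,0,0,0,0,-0.166],[255,0,0,0,0,0,-0.166],[255,0,0,0,0,0,-0.166],[255,0,0,0,0,0,-0.166],[255,0,0,0,0,0,-0.166],[255,0,0,0,0,0,0]]]' >/dev/null
python3 -m crank '[[[255,-7,20,2,0,0,0],[255,-9,30,3,0,0,0],[255,-9,30,3,0,0,0],[255,-9,30,3,0,0,0],[255,-9,30,3,0,0,0],[255,-8,24,2,0,0,0],[255,-3,15,0,0,0,0],[255,0,0,0,0,0,0],[255,0,0,0,0,0,0]]]'
python3 - <<'E'
from bench import vision
import numpy as np
from h import *
for n in("scene","top"):
    r=vision.read_camera(n);np.savez(n+"6.npz",**r)
s=load("scene6");t=load("top6")
crop(s,240,110,390,290,3.7,"pics/d1.png");crop(t,130,120,260,240,5,"pics/d1t.png")
E
python3 d.py 0.606 0.15 0.321 0
```

```text
clock: 18.27
eef_pos: [0.6056, 0.1506, 0.3222]
tool_rot: [[0.0, 1.0, -0.001], [1.0, -0.0, 0.0], [0.0, -0.001, -1.0]]
force: [0.5, -0.4, -2.8]
gripper_width: 0.0233
pos [0.6055 0.1507 0.3225] yaw_y 0.0 shift mm [-0.7  0.5  1.5]
rotvec [-0. -0.  0.] shift after rot [-0.7  0.5  1.5]
F [ 0.42  0.59 -2.24] w 0.0236 t 18.38 q [0.24 0.3  1.56 0.   1.29 0.24]
```

View pics/d1.png

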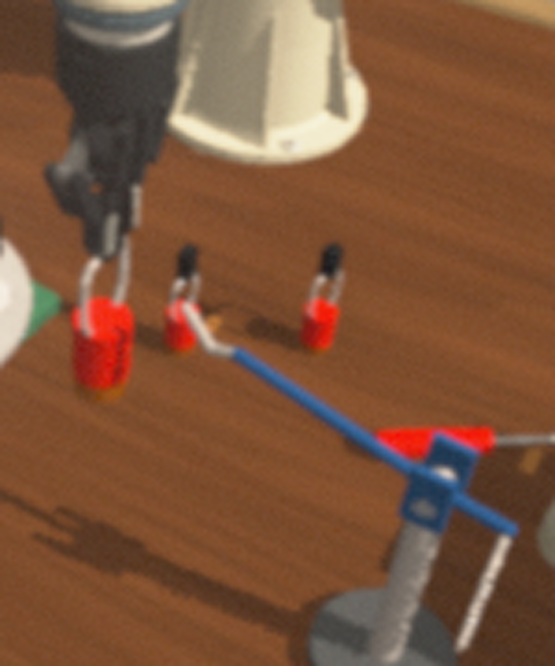

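View pics/d1t.png

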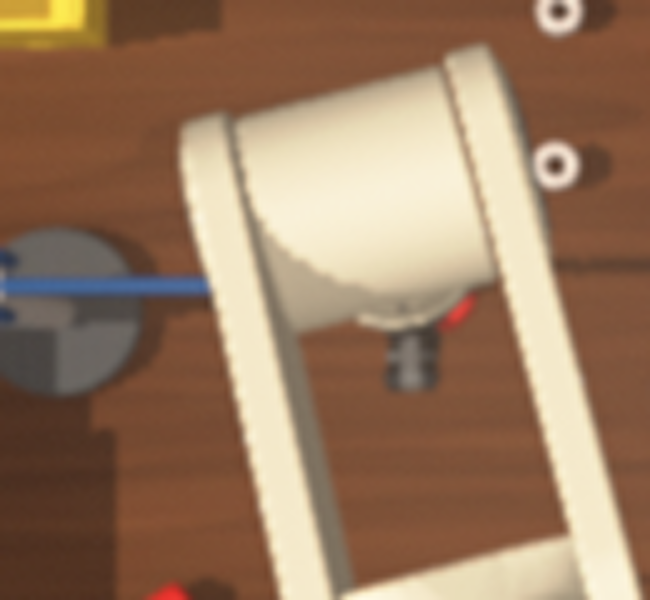

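```bash
python3 - <<'E'
from h import *
s=load("scene6")
f=cv2.resize(s["frame"][160:230,250:310],None,fx=9,fy=9,interpolation=cv2.INTER_CUBIC)
def mk(p,c):
    u=(proj(s,p)-[250,160])*9+4; print(p,proj(s,p).round(1)); cv2.circle(f,tuple(int(v) for v in u),4,c,-1)
b=np.array([.6055,.1507,.3225-.036])
mk(b,(0,255,0));mk(b+[.019,0,0],(0,255,0));mk(b-[.019,0,0],(0,255,0))
mk(b-[0,0,.133],(255,255,0));mk(b-[0,0,.063],(255,0,0))
mk((.606,.235,.24),(0,255,255));mk((.606,.213,.266),(0,255,255))
cv2.imwrite("pics/d2.png",f)
E
```

```text
[0.6055 0.1507 0.2865] [268.8 178. ]
[0.6245 0.1507 0.2865] [264.9 182.2]
[0.5865 0.1507 0.2865] [272.6 173.8]
[0.6055 0.1507 0.1535] [267.3 213.3]
[0.6055 0.1507 0.2235] [268.1 195.5]
(0.606, 0.235, 0.24) [296.6 203.5]
(0.606, 0.213, 0.266) [289.7 193. ]
```

View pics/d2.png

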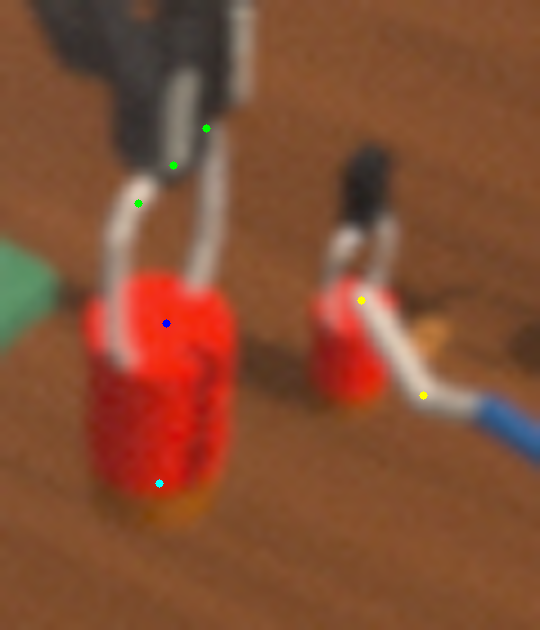

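Predicted points fall on the bail bar, body top and hook within about a pixel. Advancing over the tip.

```bash

python3 -m crank '[[[255,10,0,1.5,0,0,0],[255,12,0,0,0,0,0],[255,12,0,0,0,0,0],[255,12,0,0,0,0,0],[255,8,0,0,0,0,0],[255,0,0,0,0,0,0],[255,0,0,0,0,0,0]]]'
python3 - <<'E'
from bench import vision
from h import *
s=vision.read_camera("scene");crop(s,255,140,335,230,7,"pics/d3.png")
E
```

```text
clock: 19.25
eef_pos: [0.6061, 0.2042, 0.3207]
tool_rot: [[0.0, 1.0, -0.0], [1.0, -0.0, -0.0], [-0.0, -0.0, -1.0]]
force: [0.1, -0.4, -1.1]
gripper_width: 0.0228
```

View pics/d3.png

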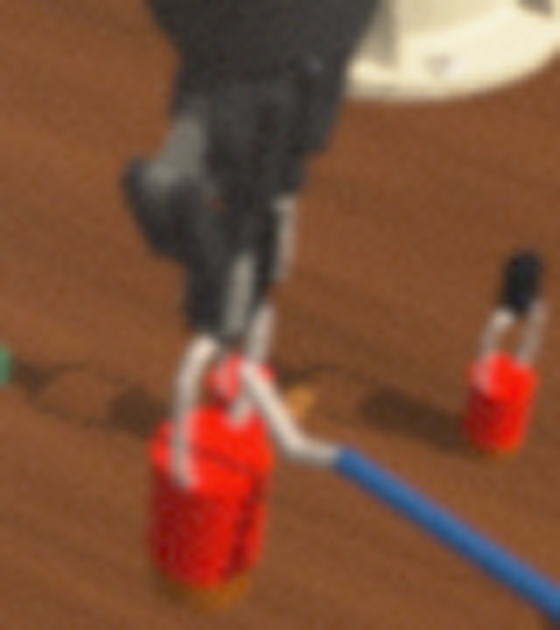

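```bash

python3 -m crank '[[[255,8,0,0,0,0,0],[255,10,0,0,0,0,0],[255,8,0,0,0,0,0],[255,4,0,0,0,0,0],[255,0,0,0,0,0,0],[255,0,0,0,0,0,0]]]'
python3 - <<'E'
from bench import vision
from h import *
s=vision.read_camera("scene");crop(s,255,140,335,230,7,"pics/d4.png")
E
```

```text
clock: 20.05
eef_pos: [0.6062, 0.2343, 0.3208]
tool_rot: [[-0.0, 1.0, -0.0], [1.0, 0.0, -0.0], [-0.0, -0.0, -1.0]]
force: [-0.8, 0.6, -1.4]
gripper_width: 0.0238
```

View pics/d4.png

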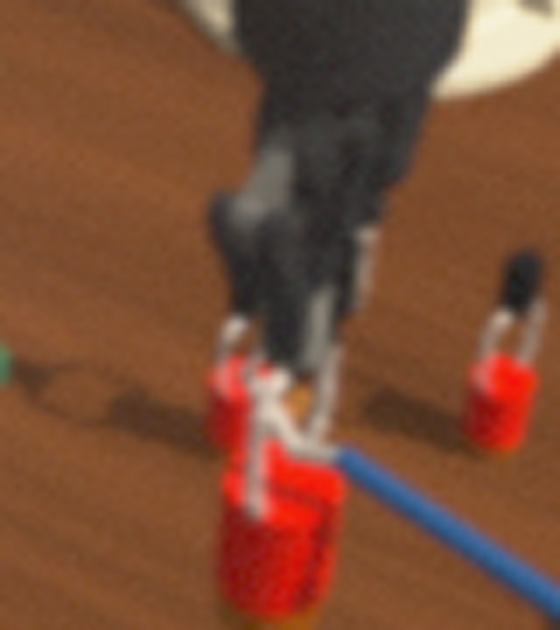

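The hook is between the bail wires, under the bar. Lowering slowly.

```bash

python3 -m crank '[[[255,0,0,4,0,0,0],[255,0,0,6,0,0,0],[255,0,0,6,0,0,0],[255,0,0,6,0,0,0],[255,0,0,4,0,0,0],[255,0,0,3,0,0,0],[255,0,0,0,0,0,0]]]'
python3 -m crank '[[[255,0,0,3,0,0,0],[255,0,0,3,0,0,0],[255,0,0,3,0,0,0],[255,0,0,3,0,0,0],[255,0,0,3,0,0,0],[255,0,0,0,0,0,0],[255,0,0,0,0,0,0]]]'
python3 - <<'E'
from bench import vision
from h import *
s=vision.read_camera("scene");crop(s,255,140,335,230,7,"pics/d5.png")
E
```

```text
clock: 20.98
eef_pos: [0.6062, 0.2345, 0.2917]
tool_rot: [[-0.0, 1.0, -0.0], [1.0, 0.0, 0.0], [0.0, -0.0, -1.0]]
force: [-0.1, -0.1, -1.6]
gripper_width: 0.0232
clock: 21.85
eef_pos: [0.6062, 0.2345, 0.2768]
tool_rot: [[0.0, 1.0, -0.0], [1.0, -0.0, 0.0], [0.0, -0.0, -1.0]]
force: [-0.6, 0.4, -1.9]
gripper_width: 0.0232
```

View pics/d5.png

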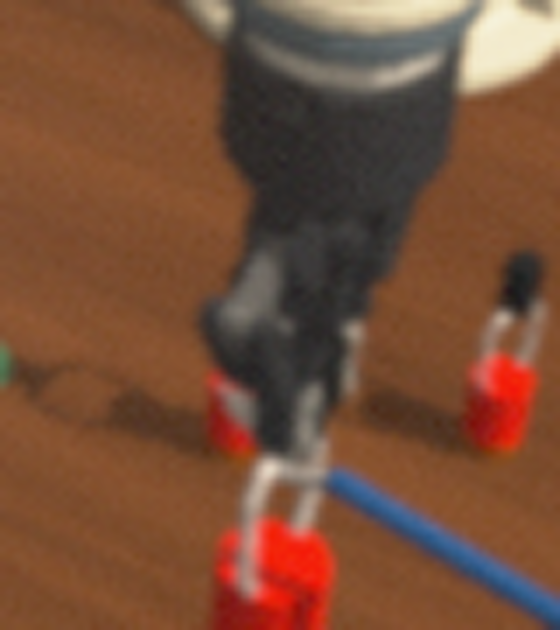

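```bash

python3 -m crank '[[[255,0,0,3,0,0,0],[255,0,0,3,0,0,0],[255,0,0,3,0,0,0],[255,0,0,3,0,0,0],[255,0,0,3,0,0,0],[255,0,0,0,0,0,0],[255,0,0,0,0,0,0]]]'
python3 -m crank '[[[255,0,0,3,0,0,0],[255,0,0,3,0,0,0],[255,0,0,3,0,0,0],[255,0,0,0,0,0,0],[255,0,0,0,0,0,0]]]'
python3 - <<'E'
from bench import vision
from h import *
s=vision.read_camera("scene");crop(s,240,140,360,280,4,"pics/d6.png")
E
```

```text
clock: 22.78
eef_pos: [0.6062, 0.2345, 0.2619]
tool_rot: [[-0.0, 1.0, 0.0], [1.0, 0.0, 0.0], [0.0, 0.0, -1.0]]
force: [-0.1, 0.2, -0.6]
gripper_width: 0.0231
clock: 23.4
eef_pos: [0.6062, 0.2344, 0.2528]
tool_rot: [[0.0, 1.0, 0.0], [1.0, -0.0, 0.0], [0.0, 0.0, -1.0]]
force: [0.2, 0.7, 0.6]
gripper_width: 0.0235
```

View pics/d6.png

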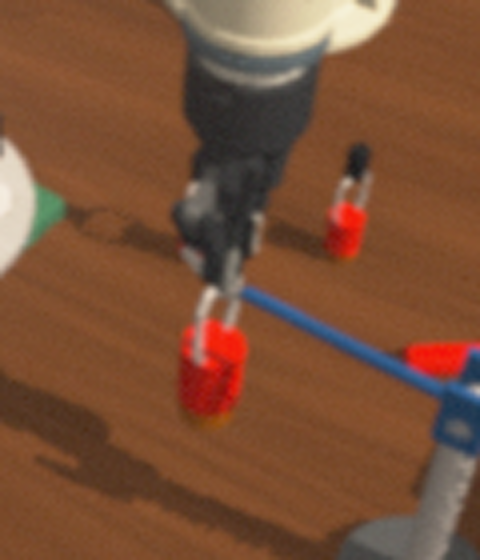

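```bash
cat > favg.py <<'E'
from bench import status,vision
import numpy as np
F=[];T=[]
for i in range(12):
    vision.read_camera("scene");s=status.get_state();F.append(s["force"]);T.append(s["wrist_torque"])
print(np.mean(F,0).round(2),np.std(F,0).round(2),np.mean(T,0).round(3),s["clock"])
E
python3 favg.py
```

```text
[ 0.35 -0.02  0.15] [0.64 0.32 0.56] [ 0.02  -0.045  0.012] 24.05
```

```bash

python3 -m crank '[[[255,0,0,2,0,0,0],[255,0,0,2,0,0,0],[255,0,0,0,0,0,0],[255,0,0,0,0,0,0]]]'; python3 favg.py
python3 -m crank '[[[225,0,0,0,0,0,0],[200,0,0,0,0,0,0],[175,0,0,0,0,0,0],[150,0,0,0,0,0,0],[130,0,0,0,0,0,0],[130,0,0,0,0,0,0],[130,0,0,0,0,0,0],[130,0,0,0,0,0,0]]]'
python3 - <<'E'
from bench import vision
from h import *
s=vision.read_camera("scene");crop(s,250,160,330,260,6,"pics/d7.png")
E
```

```text
clock: 24.55
eef_pos: [0.6062, 0.2344, 0.2488]
tool_rot: [[0.0, 1.0, -0.0], [1.0, -0.0, -0.0], [-0.0, -0.0, -1.0]]
force: [0.8, 0.8, 0.2]
gripper_width: 0.0233
[0.23 0.09 0.15] [0.41 0.44 0.36] [ 0.013 -0.042 -0.003] 25.15
clock: 26.15
eef_pos: [0.6062, 0.2344, 0.2488]
tool_rot: [[-0.0, 1.0, -0.0], [1.0, 0.0, -0.0], [-0.0, -0.0, -1.0]]
force: [0.6, -0.2, 0.5]
gripper_width: 0.0421
```

View pics/d7.png

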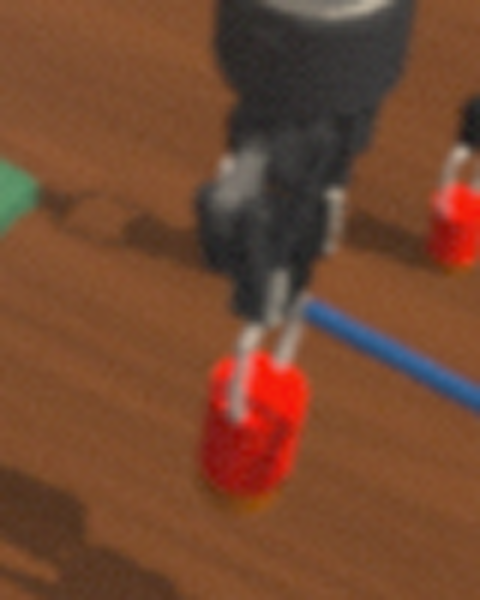

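Released, and the light hangs without a jump. Backing straight up.

```bash

python3 -m crank '[[[110,0,0,0,0,0,0],[110,0,0,-5,0,0,0],[110,0,0,-8,0,0,0],[110,0,0,-12,0,0,0],[110,0,0,-20,0,0,0],[110,0,0,-25,0,0,0],[110,0,0,-30,0,0,0],[110,0,0,-30,0,0,0],[110,0,0,-30,0,0,0],[110,0,0,0,0,0,0]]]'
python3 - <<'E'
from bench import vision
from h import *
s=vision.read_camera("scene");crop(s,240,150,390,300,4,"pics/d8.png");np.savez("scene8.npz",**s)
E
```

```text
clock: 27.45
eef_pos: [0.6071, 0.2348, 0.4125]
tool_rot: [[0.0, 1.0, 0.005], [1.0, -0.0, 0.002], [0.002, 0.005, -1.0]]
force: [0.6, 0.3, -0.7]
gripper_width: 0.0486
```

View pics/d8.png

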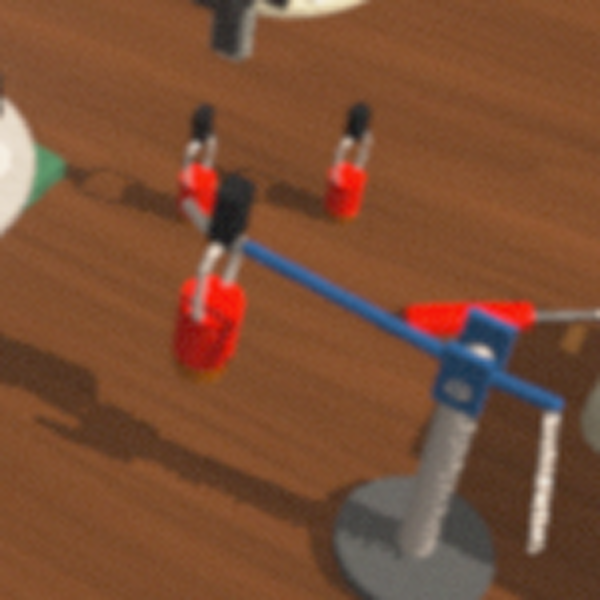

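```bash

python3 -m crank '[[[110,0,-15,0,0,0,0],[110,0,-30,0,0,0,0],[110,0,-40,0,0,0,0],[110,0,-40,0,0,0,0],[110,0,-40,0,0,0,0],[110,0,-30,0,0,0,0],[110,0,-15,0,0,0,0],[110,0,0,0,0,0,0],[110,0,0,0,0,0,0],[110,0,0,0,0,0,0]]]'
python3 - <<'E'
from bench import vision
from h import *
s=vision.read_camera("scene");t=vision.read_camera("top");np.savez("scene9.npz",**s);np.savez("top9.npz",**t)
s8=load("scene8");print('diff',np.abs(s["frame"][185:250,280:305].astype(int)-s8["frame"][185:250,280:305]).mean())
for n,r,(x0,y0,x1,y1) in(("scene",s,(275,190,308,250)),("top",t,(180,150,215,200))):
    c=cloud(r)[y0:y1,x0:x1];f=r["frame"][y0:y1,x0:x1].astype(int)
    red=(f[...,2]>150)&(f[...,1]<70)&(c[...,2]>.04);blk=(f.max(-1)<75)&(c[...,2]>.19)&(c[...,2]<.3)
    for k,m in(("red",red),("blk",blk)): 
        if m.sum(): print(n,k,m.sum(),c[m].mean(0).round(4),c[m][:,2].min().round(3),c[m][:,2].max().round(3))
c=cloud(t);reg=np.zeros(c.shape[:2],bool);reg[155:250,255:345]=1
m=reg&(t["z_map"]>0)&(c[...,2]>0.085)&(c[...,2]<0.115)
k,l,st,ce=cv2.connectedComponentsWithStats(m.astype(np.uint8),connectivity=8)
for i in range(1,k):
    if st[i,4]>12: q=c[l==i]; print('top',st[i,4],ce[i].round(1),q.mean(0).round(4))
cv2.imwrite("pics/e1.png",s["frame"]);crop(t,90,100,290,290,4,"pics/e1t.png");crop(s,270,180,320,250,8,"pics/e2.png")
E
```

```text
clock: 28.75
eef_pos: [0.3969, 0.2345, 0.4085]
tool_rot: [[0.0, 1.0, -0.0], [1.0, -0.0, -0.0], [-0.0, -0.0, -1.0]]
force: [-0.3, 0.1, -0.3]
gripper_width: 0.0484
diff 2.246974358974359
scene red 234 [0.5845 0.2211 0.1345] 0.041 0.267
scene blk 131 [0.6138 0.2394 0.2545] 0.226 0.271
top red 58 [0.5994 0.2232 0.1596] 0.134 0.239
top blk 62 [0.6054 0.2369 0.2649] 0.235 0.277
top 27 [293.4 167.6] [ 0.6413 -0.082   0.1053]
top 26 [329.6 183.7] [ 0.5893 -0.1928  0.1035]
top 21 [267. 197.] [0.5517 0.002  0.1091]
top 57 [323.3 203.6] [ 0.5285 -0.1731  0.0946]
top 24 [326.3 223.2] [ 0.468  -0.1785  0.1062]
top 22 [287.1 231.7] [ 0.4443 -0.0575  0.1069]
```

View pics/e1t.png

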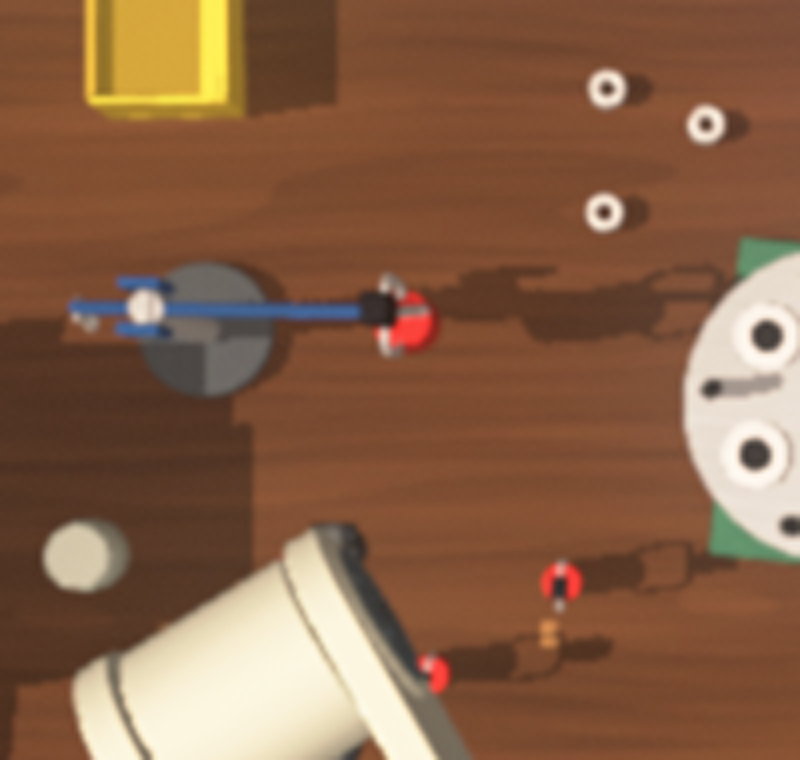

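View pics/e2.png

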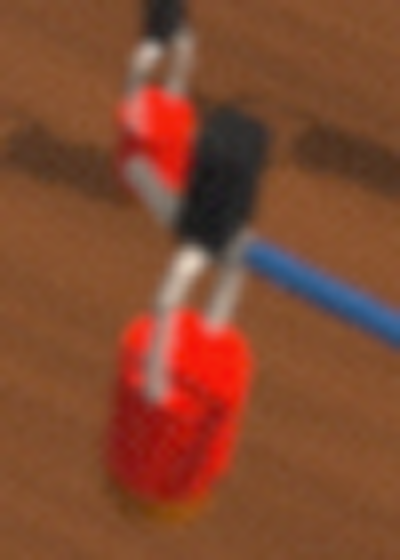

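View pics/e1.png

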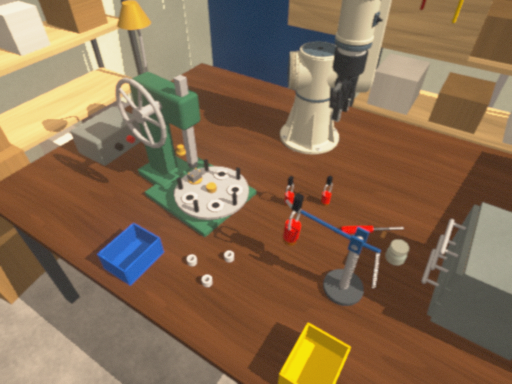

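```bash
python3 - <<'E'
from bench import vision
from h import *
from scipy.optimize import least_squares
for i in range(14):
    s=vision.read_camera("scene");
    if i%2: continue
    y0,x0=190,275;f=s["frame"][y0:255,x0:312].astype(int);c=cloud(s)[y0:255,x0:312]
    red=((f[...,2]>150)&(f[...,1]<70)&(c[...,2]>.05)).astype(np.uint8)
    k,l,st,ce=cv2.connectedComponentsWithStats(red);j=1+np.argmax(st[1:,4])
    blk=((f.max(-1)<75)&(c[...,2]>.19)).astype(np.uint8)
    k,l2,st2,ce2=cv2.connectedComponentsWithStats(blk);b=1+np.argmax(st2[1:,4])
    print((ce[j]+[x0,y0]).round(2),(ce2[b]+[x0,y0]).round(2),c[l==j].mean(0).round(4),c[l2==b].mean(0).round(4))
# model: body centre surface approx -> axis points: block top +.048, block bottom +.002, foot -.133
obs={.048:(300.,195.),.002:(294.9,210.3),-.133:(289.2,243)}
def g(x):
    y,z,t=x
    return np.concatenate([proj(s,(.606,y+np.sin(t)*h,z+np.cos(t)*h))-p for h,p in obs.items()])
r=least_squares(g,[.235,.21,0]);print(r.x,r.fun.round(1))
E
```

```text
[294.21 230.35] [297.24 202.22] [0.6139 0.2408 0.1456] [0.6188 0.2414 0.2592]
[294.16 230.52] [297.29 202.2 ] [0.6177 0.2423 0.1496] [0.6139 0.2396 0.2542]
[294.12 230.67] [297.29 202.2 ] [0.6142 0.2408 0.1445] [0.6228 0.2433 0.2637]
[294.11 230.65] [297.29 202.2 ] [0.6176 0.2422 0.1491] [0.623  0.2433 0.264 ]
[294.17 230.38] [297.33 202.14] [0.6171 0.242  0.1494] [0.6138 0.2396 0.2543]
[294.12 230.53] [297.29 202.14] [0.614  0.2407 0.1449] [0.6139 0.2396 0.2544]
[294.14 230.48] [297.29 202.27] [0.614  0.2407 0.1451] [0.6142 0.2397 0.2542]
[0.23532784 0.21593363 0.04776189] [-1.6  2.3  1.1 -0.8  0.9 -2.1]
```

```bash
python3 - <<'E'
from bench import vision
from h import *
s=vision.read_camera("scene");crop(s,270,180,330,260,8,"pics/f1.png")
E
```

```text
(no output)
```

View pics/f1.png

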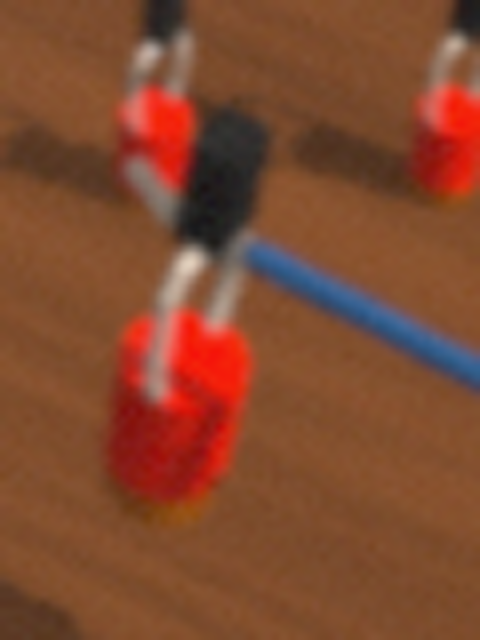

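```bash
python3 - <<'E'
from h import *
from scipy.optimize import least_squares
s=load("scene9")
obs={.048:(299.75,194.75),.002:(295.6,210),-.063:(293.5,221.9),-.133:(290.2,242.5)}
for tx in(0,.1):
  def g(x):
    y,z,t=x
    return np.concatenate([proj(s,(.606+tx*h,y+np.sin(t)*h,z+np.cos(t)*h))-p for h,p in obs.items()])
  r=least_squares(g,[.235,.21,0]);print(tx,r.x,r.fun.round(1))
t=load("top9");crop(t,160,160,220,200,12,"pics/f2.png")
E
```

```text
0 [0.23602551 0.22077393 0.0423052 ] [-1.   1.2  0.8 -1.6 -0.   2.5  0.4 -2.4]
0.1 [0.23533716 0.21741841 0.0548765 ] [-2.1  3.3  0.5 -0.8  0.5  1.6  1.8 -5.1]
```

View pics/f2.png

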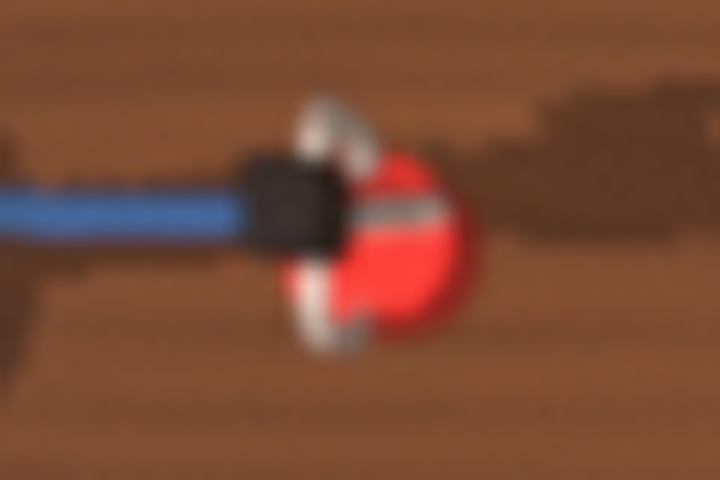

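```bash
python3 -c "
from bench import manip,status
print(status.get_state()['clock']);print(manip.job_done())"
```

```text
29.6
the job is handed in; nothing more can be done
None
```

I turned the turret two clicks clockwise by its pegs and hung the red test light on the balancer hook. I handed the job in at 29.6 s; no verdict was reported.

**Turret:** All five pegs are back on their starting detent positions. The housing measures about (0.530, −0.181) m in the scene view, against a ram position of (0.529, −0.181) m worked out from the press geometry, since I did not measure the ram itself. In the top view the head partly hides the housing, so the reading there is about 8 mm off.

**Light:** I took the largest of the three red lights, weighing about 2.1 N. I lowered it in 2–3 mm steps until the wrist force was about zero, then opened the fingers and backed straight up.

**Hanging state:** The light was at rest over repeated frames. The bar sits about 3 mm horizontally from the hook's V. The arm has sunk roughly 28 mm, which is about 0.16 rad.

**Weakest check:** The light's tilt came out between 0.04 and 0.08 rad depending on the view, well under the 0.3 limit. The fit in the scene view left residuals of about 2 pixels.

The loose parts look unmoved in the pictures; I did not measure them one by one. The gripper ended clear of everything.

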